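# Hold the shaker's belt tensioner open with the fork

## Robot

A 6-joint arm with a two-finger parallel gripper is mounted at the origin on the work surface. World frame = base frame: x ahead of the robot, y to its left, z up, the work surface at z = 0. Lengths are in mm, angles in rad, forces in N, time in s.
With the tool pointing down it reaches from about 400 to 825 mm from the base axis. Payload 7 kg.
Tool frame: the origin (TCP) lies midway between the tips of the shut fingers; the grasp point (between the pads) lies 19 mm behind it; z points along the fingers, y is the line along which they close (so a half turn about z gives the same grasp; the last joint's range is limited). The gripper opens to 88 mm and grips with 3 to 60 N. Pads are 19 mm wide; open, the fingers measure 130 mm over their backs; the gripper's body (78 mm by 193 mm) begins 47 mm behind the grasp point.
Start: joints at [1.543, 0.359, 0.012, 0, -1.224, -0.288], TCP at [209.648, 641.594, 226.561] pointing down, gripper open.
Joint ranges: [-3.07, 3.07], [-1.43, 2.12], [-1.02, 1.25], [-3.03, 1.67], [-3.05, -0], [-3.03, 3.03]. Speed limits (rad/s): [2.39, 2.39, 3.01, 3.14, 3.14, 3.14].

## Interface

Orientations are given as a unit quaternion [x, y, z, w].
In Python, from plant import move_ptp, line_to, move_joints, move_gripper, pause, solve_ik, camera, get_calibration, Unreachable, close_job, find_in, masks_of, current_t, current_joint_pos, current_qvel, current_tau, current_tcp_pos, current_eef_rot, current_contact_force, current_moment, current_width, current_finger_force gives the robot as it stands. Calls block until the motion is done:
- move_ptp(position, orientation): joint-space move of the TCP to a pose.
- line_to(position, velocity=150, ori=None): straight line of the TCP; ori=None keeps the orientation; velocity is the mean speed in mm/s.
- move_joints(angles): joint-space move.
- move_gripper(opening, force=None): finger opening in mm; force is the grip in N (None keeps the last); returns when the fingers have stopped.
- pause(seconds).
- solve_ik(position, orientation): joint angles nearest the present ones, or None.
- camera(name): name is "scene" or "top"; returns the picture (384x512x3 uint8, red, green, blue); there is no depth.
- get_calibration(name): a dict with "fx", "fy", "cx", "cy" (pixels), "view" (4x4, takes a point from world to camera coordinates). Camera axes: x right, y up, looking along -z (the intrinsics and any distortion apply to the point x, -y, -z); pixel columns grow to the right and rows downward; lengths in mm; the calibration is good to about 2 mm. A picture is of the moment at which its call begins. get_calibration takes no time and is no camera call.
A pose or a line that the arm cannot do raises Unreachable and nothing moves.
- close_job(): hands the job in; it is judged then, once.
Trained networks look in the newest picture that a camera, given by its name, has taken for a name from the list of things; names that differ only in an ending like _2 or _b are one class to them, and where a whole thing is asked for, a point or a joint stands for the part that bears it (a point fixed in the world has none). Each returns a list of dicts, best first, with "conf" (0 to 1); they miss things now and then, are a little off and sometimes report something else, mostly with a low value. They report only what shows in the picture. A call takes as long as a camera call.
- find_in(camera, target): "point" ([column, row] in pixels, amid what is visible of it).
- masks_of(camera, target): "mask" (384x512 bool, what is visible of it) and "point" ([column, row] in pixels, amid what is visible of it).
Readings, each from a call of its own:
- current_t(): time.
- current_joint_pos(): joint angles.
- current_qvel(): joint speeds.
- current_tau(): joint torques, N m.
- current_tcp_pos(): TCP position.
- current_eef_rot(): TCP orientation.
- current_contact_force(): force on the tool from outside, world axes, zero at the start.
- current_moment(): the same for the moment, N m.
- current_width(): finger opening in mm.
- current_finger_force(): force on a finger pad.
Only numpy, scipy, OpenCV 4.12 (cv2) and the standard library are available. Lean on these libraries where they do the work, as an engineer would, in place of code of your own. Each camera call takes 0.05 s, during which the arm holds its last target. There are 200 camera calls.

## Task

The cover is off the shaker's belt drive and a colleague is about to slip a new belt on. Take the forked tool out of the white tray, set its prongs around the upright pin on the end of the sprung tensioner arm, and with the fork swing the arm forward against its spring right to its stop. Finish there, still gripping the fork and holding the arm against the stop; keep the gripper itself off the drive, leave the other two tools in the tray and do not disturb the glass beaker.

Things in the scene. Friction and masses are not known exactly. Their poses are not given: they have to be found in the camera images.
- fork: Forked tool lying loose in the tray, 0.12 kg; sizes in mm. Black handle 80 long, 20 wide, 20 high, then a steel neck 12 wide, then a flat fork 38 wide, 10 thick. Origin: underside, below the handle's middle; x along the tool to the prongs, z up. Handle spans x -40 to 40; undersides all flush at z = 0. 25 free each side of the handle. Prongs first point away from the robot within 30 degrees.
- fork_notch (a point): Middle of the fork's open-ended notch: 92 ahead of the fork's origin along its x, 5 above the underside. The notch is 22 wide between two prongs 8 wide and 40 long; its closed back is at fork x = 75, the prong tips at x = 115.
- scraper: Another tool in the tray, same handle, but ends in a plain flat blade 34 wide (no notch). Not wanted. Same origin and axes as the fork.
- drift: Another tool in the tray, same handle, but ends in a single narrow bar 10 wide. Not wanted. Same origin and axes as the fork. The three tools lie side by side, roughly parallel, 78 mm apart, in any order.
- tray: White open tray, fixed, 270 (its x) by 260 (its y) by 40 high, walls 4, floor 4 thick; origin under its centre on the table. Four small rubber stoppers (24 across, 24 high) stand in it, two near each of its x-end walls.
- unit: The uncovered belt drive, fixed: grey plate 250 (x) by 240 (y) by 12 thick, origin under its centre, x pointing forward (away from the robot within about 20 degrees). On it pulleys, stop posts and the arm (all under 55 high); the only taller parts are the pivot cap (65) and the pin (92).
- pivot (a point): Vertical hinge axis of the tensioner arm, at the arm's upper face, 53 mm above the table; in the unit's frame at x = 0, y = -70.
- pin (a point): Upright round steel pin, 10 in diameter, 39 tall, standing on the end of the tensioner arm 100 mm from the hinge axis. The point is its foot, at the arm's upper face, 53 above the table; its top is 92 above the table. Moves with the arm.
- tension_arm (a joint): Sprung arm's angle, rad: 0 at rest, 1.05 at its forward stop; grows clockwise seen from above. In the unit's frame the arm points from the pivot at 130 degrees (counter-clockwise from x) at rest, 70 at the stop, so the pin goes about 100 mm forward. The spring pushes back at the pin with about 1 N at rest, 3 N at the stop, and returns the arm if let go.
- beaker: Small glass beaker, 60 across, 75 high, loose, standing on the table close to the robot; origin under its centre.

How it is judged (in metres and radians):
On the way, in this order (a step that is already met when the one before it is completed fails the run):
1. the fork is gripped and lifted clear of the tray (height (world z) of fork above 0.05 m and contact force between the fingers and fork above 2 N and contact force between fork and tray below 0.1 N), for 0.2 s.
2. the fork pushes the pin and the arm has left its rest (value of joint tension_arm above 0.2 rad and contact force between fork and unit above 0.3 N), for 0.1 s.
At the end, for the whole second after the job is handed in: Tensioner arm at its forward stop (joint above 0.99 of 1.05 rad), held by the fork: it pushes the pin with over 1 N, pin within 25 mm of the notch middle, fork gripped by the fingers, clear of the tray, over 40 mm above the table, still. Scraper and drift still in the tray (value of joint tension_arm above 0.99 rad and contact force between fork and unit above 1 N and contact force between the fingers and fork above 2 N and contact force between fork and tray below 0.1 N and height (world z) of fork above 0.04 m and horizontal distance between fork_notch and pin below 0.025 m and linear speed of fork below 0.03 m/s and height (world z) of each of scraper, drift below 0.05 m and horizontal distance between each of scraper, drift and tray below 0.17 m); the arm keeps its last pose, push and grip.
It fails at once if the gripper or arm touches the belt drive (contact force between any of the fingers, the arm and unit above 1 N).
It fails at once if another tool is lifted out of the tray (height (world z) of any of scraper, drift above 0.07 m).
It fails at once if the beaker is shifted by more than 30 mm or tipped (distance of beaker from where it was at the start of the episode above 0.03 m or angle between beaker's own z axis and vertical above 0.5 rad).
It also fails if it takes over 45 s, if anything falls off the work surface, if the arm or the gripper's body presses on something with over 40 N, if the wrist force passes 120 N, or if a joint passes its speed limit or range.

## Working session

There is one attempt and no reset: what is moved stays moved. The work goes in short steps, each a Python script; the robot and the scene stay as the last script left them, time stands still between calls to the robot, and variables do not carry over. Pictures are saved under pics/ and viewed, at most 10 in all, crops included, and the job is handed in when it is done.

```bash
ls; mkdir -p pics; cat > h.py <<'E'
import numpy as np, cv2
from plant import *
def ray(cam,p):
    c=get_calibration(cam); V=np.array(c["view"],float)
    k=c.get("dist",c.get("distortion"))
    K=np.array([[c["fx"],0,c["cx"]],[0,c["fy"],c["cy"]],[0,0,1]])
    u=cv2.undistortPoints(np.array([[p]],float),K,None if k is None else np.array(k,float))[0,0]
    R=V[:3,:3];o=-R.T@V[:3,3]
    return o,R.T@np.array([u[0],-u[1],-1])
def atz(cam,p,z):
    o,d=ray(cam,p); return o+d*(z-o[2])/d[2]
def proj(cam,P):
    c=get_calibration(cam); V=np.array(c["view"],float)
    q=V[:3,:3]@np.array(P,float)+V[:3,3]
    return np.array([c["fx"]*q[0]/-q[2]+c["cx"],c["fy"]*-q[1]/-q[2]+c["cy"]])
E
python3 - <<'E'
from h import *
for n in("top","scene"):
    im=camera(n);cv2.imwrite(f"pics/{n}0.png",im[:,:,::-1])
    c=get_calibration(n);print(n,{k:(v if k!="view" else np.round(v,3).tolist()) for k,v in c.items()})
    for t in("fork","scraper","drift","tray","unit","pin","pivot","beaker","fork_notch"):
        for d in find_in(n,t)[:3]: print(t,np.round(d["point"],1),round(d["conf"],2))
print(current_t(),current_eef_rot())
E
```

```text
pics
plant.py
top {'fx': 430.53594390177705, 'fy': 430.53594390177705, 'cx': 260.3838981781685, 'cy': 185.3637363924963, 'view': [[0.012, -1.0, 0.015, 21.204], [0.981, 0.014, 0.195, -503.891], [-0.195, 0.012, 0.981, -952.339], [0.0, 0.0, 0.0, 1.0]]}
fork [138.3 162. ] 0.91
fork [368.5 142.4] 0.56
scraper [202.6 146. ] 0.87
scraper [366.8 141.1] 0.34
drift [172.  162.1] 0.55
drift [141.5 161.9] 0.2
unit [368.3 143.6] 0.95
pin [389.4 147.3] 0.6
pivot [367.9 140. ] 0.68
beaker [275.7 235.2] 0.96
beaker [389.9 150.5] 0.61
fork_notch [137.7 162.5] 0.71
scene {'fx': 350.30627552039783, 'fy': 350.30627552039783, 'cx': 255.79273446179377, 'cy': 197.34931907774904, 'view': [[-0.446, 0.895, -0.012, 207.721], [-0.714, -0.348, 0.607, 320.747], [0.539, 0.279, 0.794, -1153.245], [0.0, 0.0, 0.0, 1.0]]}
fork [373.7 289.5] 0.92
scraper [296.9 278. ] 0.95
drift [338.6 269.5] 0.9
tray [335.2 287.1] 0.79
unit [338.9 271.5] 0.67
unit [140.9 218.1] 0.62
pin [134.6 192.8] 0.59
pivot [139.  219.1] 0.62
beaker [269.3 171.5] 0.71
fork_notch [373.6 293.7] 0.69
fork_notch [335.5 284.7] 0.56
1.0 [ 9.87553554e-01 -1.57283116e-01  7.46418217e-06  3.95615204e-06]
```

```bash
python3 - <<'E'
import cv2
a=cv2.imread("pics/top0.png");cv2.imwrite("pics/t1.png",cv2.resize(a[60:270,80:480],None,fx=2,fy=2,interpolation=cv2.INTER_CUBIC))
cv2.imwrite("pics/s1.png",cv2.resize(cv2.imread("pics/scene0.png"),(800,600),interpolation=cv2.INTER_CUBIC))
E
```

```text
(no output)
```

View pics/t1.png

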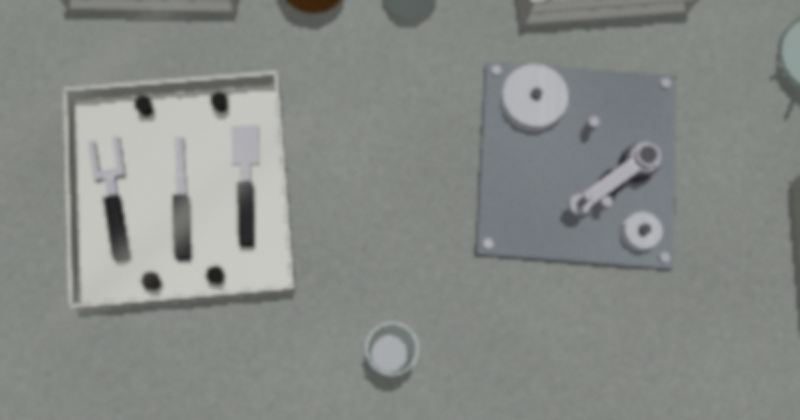

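View pics/s1.png

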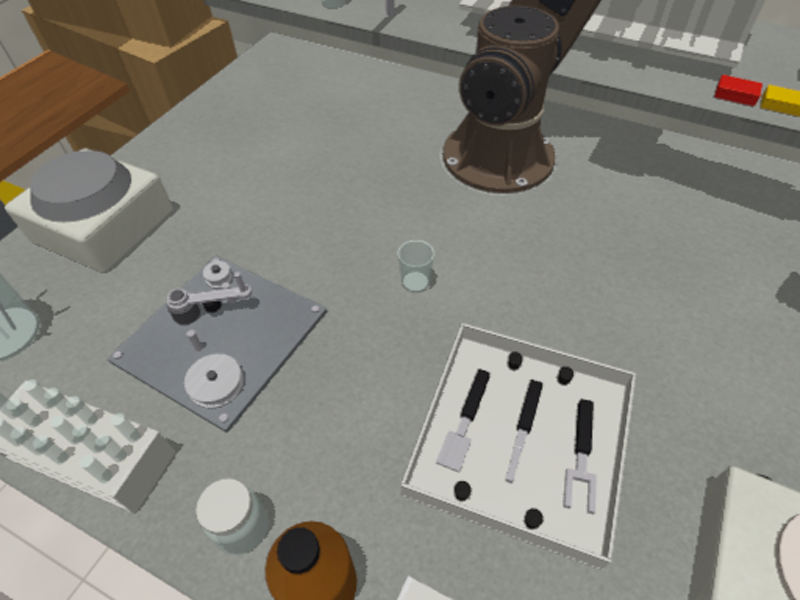

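The top view shows the fork leftmost in the tray, with its handle at about px (138,175) and its prongs pointing up. The drift is in the middle and the scraper on the right. The unit is at right, with the pivot at about (404,137), the pin at about (370,162) and the beaker at (275,235). The scene view agrees. Next I fit poses to the masks from both cameras.

```bash
cat >> h.py <<'E'
from scipy.optimize import minimize
S=4
FORK=[((-40,40),(-10,10),(0,20)),((40,67),(-6,6),(0,10)),((67,75),(-19,19),(0,10)),((75,115),(11,19),(0,10)),((75,115),(-19,-11),(0,10))]
PLATE=[((-125,125),(-120,120),(0,12))]
def render(cam,boxes,x,y,yaw,z):
    m=np.zeros((384*S,512*S),np.uint8);c,s=np.cos(yaw),np.sin(yaw)
    for b in boxes:
        P=[proj(cam,(x+c*u-s*v,y+s*u+c*v,z+w)) for u in b[0] for v in b[1] for w in b[2]]
        h=cv2.convexHull(((np.array(P)+.5)*S*16).astype(np.int32)); cv2.fillPoly(m,[h],1,shift=4)
    return m
def fit(boxes,masks,p0,z):
    B={k:cv2.resize(v.astype(np.uint8),None,fx=S,fy=S,interpolation=cv2.INTER_NEAREST) for k,v in masks.items()}
    def cost(p):
        t=0
        for k,b in B.items():
            r=render(k,boxes,p[0],p[1],p[2]/100,z); t-=(r&b).sum()/max((r|b).sum(),1)
        return t/len(B)
    s=np.array([p0[0],p0[1],p0[2]*100])
    for d in (12,4):
        s=minimize(cost,s,method="Nelder-Mead",options=dict(initial_simplex=np.vstack([s]+[s+d*e for e in np.eye(3)]),xatol=.05,fatol=1e-5)).x
    return s[0],s[1],s[2]/100,-cost(s)
E
python3 - <<'E'
from h import *
camera("top");camera("scene")
f0=atz("top",(138,174),24); u0=atz("top",(368,143),12)
mk={}
for t in("fork","unit"):
    mk[t]={}
    for n in("top","scene"):
        for d in masks_of(n,t)[:3]:
            p=np.array(d["point"]); print(t,n,p,round(d["conf"],2),d["mask"].sum())
            ref=proj(n,np.r_[(f0 if t=="fork" else u0)[:2],14])
            if np.linalg.norm(p-ref)<35 and n not in mk[t]: mk[t][n]=d["mask"]
for t,b,p,z in(("fork",FORK,f0,4),("unit",PLATE,u0,0)):
    for ms in (mk[t],)+tuple({n:m} for n,m in mk[t].items()):
        print(t,list(ms),np.round(fit(b,ms,(p[0],p[1],0.1 if t=="fork" else 0),z),3))
print("pivot cap",atz("top",(404,137),65))
for n in("top","scene"):
    for t in("pin","tension_arm","beaker"):
        for d in find_in(n,t)[:2]: print(n,t,d["point"],d["conf"])
print("beaker",atz("top",(275,235),37))
E
```

```text
fork top [137.8 157.3] 0.71 515
fork scene [369.7 287.3] 0.93 806
unit top [367.8 144.6] 0.58 9471
unit scene [142.3 219. ] 0.97 8290Traceback (most recent call last):
  File "<stdin>", line 14, in <module>
  File "h.py", line 35, in fit
    s=minimize(cost,s,method="Nelder-Mead",options=dict(initial_simplex=np.vstack([s]+[s+d*e for e in np.eye(3)]),xatol=.05,fatol=1e-5)).x
      ~~~~~~~~^^^^^^^^^^^^^^^^^^^^^^^^^^^^^^^^^^^^^^^^^^^^^^^^^^^^^^^^^^^^^^^^^^^^^^^^^^^^^^^^^^^^^^^^^^^^^^^^^^^^^^^^^^^^^^^^^^^^^^^^^^
    res = _minimize_neldermead(fun, x0, args, callback, bounds=bounds,
                               **options)
    fxr = func(xr)
    fx = function(np.copy(x), *(wrapper_args + args))
  File "h.py", line 31, in cost
    r=render(k,boxes,p[0],p[1],p[2]/100,z); t-=(r&b).sum()/max((r|b).sum(),1)
  File "h.py", line 23, in render
    P=[proj(cam,(x+c*u-s*v,y+s*u+c*v,z+w)) for u in b[0] for v in b[1] for w in b[2]]
       ~~~~^^^^^^^^^^^^^^^^^^^^^^^^^^^^^^^
  File "h.py", line 13, in proj
    c=get_calibration(cam); V=np.array(c["view"],float)
ValueError: time passes only in moves, steps and waits
```

```bash
sed -i 's/^from plant import \*/from plant import *\nfrom plant import get_calibration as _gc\nimport functools\nget_calibration=functools.cache(lambda n:_gc(n))/' h.py
python3 - <<'E'
from h import *
camera("top");camera("scene")
f0=atz("top",(138,174),24); u0=atz("top",(368,143),12)
mk={}
for t in("fork","unit"):
    mk[t]={}
    for n in("top","scene"):
        for d in masks_of(n,t)[:3]:
            p=np.array(d["point"])
            ref=proj(n,np.r_[(f0 if t=="fork" else u0)[:2],14])
            if np.linalg.norm(p-ref)<35 and n not in mk[t]: mk[t][n]=d["mask"]
for t,b,p,z in(("fork",FORK,f0,4),("unit",PLATE,u0,0)):
    for ms in (mk[t],)+tuple({n:m} for n,m in mk[t].items()):
        print(t,list(ms),np.round(fit(b,ms,(p[0],p[1],0.1 if t=="fork" else 0),z),3))
print("pivot cap",atz("top",(404,137),65))
for n in("top","scene"):
    for t in("pin","beaker"):
        for d in find_in(n,t)[:2]: print(n,t,d["point"],d["conf"])
print("beaker",atz("top",(275,235),37),current_t())
E
```

```text
fork ['top', 'scene'] [5.34736e+02 3.21506e+02 2.14000e-01 8.32000e-01]
fork ['top'] [5.34684e+02 3.23197e+02 2.16000e-01 8.38000e-01]
fork ['scene'] [5.34805e+02 3.21222e+02 2.10000e-01 8.83000e-01]
unit ['top', 'scene'] [ 6.28134e+02 -2.39865e+02 -6.40000e-02  9.77000e-01]
unit ['top'] [ 6.27751e+02 -2.38440e+02 -6.50000e-02  9.83000e-01]
unit ['scene'] [ 6.28372e+02 -2.41507e+02 -5.90000e-02  9.79000e-01]
pivot cap [ 621.49499199 -308.79025562   65.        ]
top pin [388.4, 147.6] 0.56
top pin [139.8, 162.6] 0.49
top beaker [275.5, 233.5] 0.67
top beaker [366.9, 141.9] 0.62
scene pin [132.6, 189.6] 0.71
scene beaker [266.4, 172.8] 0.79
beaker [389.91202581  -7.3965159   37.        ] 1.8
```

```bash
cat >> h.py <<'E'
F=np.array([534.7,321.8]);FY=.214;U=np.array([628.1,-239.9]);UY=-.064
def q(a): return [np.cos(a/2),np.sin(a/2),0,0]
def rot(a): return np.array([[np.cos(a),-np.sin(a)],[np.sin(a),np.cos(a)]])
PIV=U+rot(UY)@[0,-70]
def pin(th): a=np.radians(130)-th+UY; return PIV+100*np.array([np.cos(a),np.sin(a)])
def tang(th): return np.radians(40)-th+UY
E
python3 - <<'E'
from h import *
print("pin",pin(0),pin(1.05),"px",proj("top",[*pin(0),92]),proj("scene",[*pin(0),92]),proj("top",[*PIV,65]))
for off in(0,np.pi,-np.pi):
    for P,a in((( *F,8),FY),((*F,150),FY),*(((*(pin(t)-85*np.array([np.cos(tang(t)),np.sin(tang(t))])),75),tang(t)) for t in(0,.5,1.05))):
        j=solve_ik(list(map(float,P)),q(a+off)); print(round(off,1),None if j is None else np.round(j,2))
move_gripper(44,40)
move_ptp([*F,110],q(FY))
print(current_t(),current_joint_pos())
cv2.imwrite("pics/a.png",np.hstack([camera("top")[90:220,90:220],camera("scene")[200:330,300:430]])[:,:,::-1].repeat(3,0).repeat(3,1))
E
```

```text
pin [ 564.37523295 -229.19804408] [ 664.02149503 -218.28010032] px [374.4340483  156.99303998] [151.4220075 175.1303146] [404.36023747 136.14019094]
0 [ 0.85  0.49 -0.35  0.   -0.74  0.93]
0 [ 0.85  0.33 -0.21  0.   -1.03  0.93]
0 [-0.17  0.33 -0.42  0.   -0.82  2.37]
0 [-0.06  0.33 -0.41  0.   -0.83  1.76]
0 [ 0.01  0.39 -0.31  0.   -0.86  1.14]
3.1 [ 0.85  0.49 -0.35 -0.   -0.74 -2.21]
3.1 [ 0.85  0.33 -0.21  0.   -1.03 -2.21]
3.1 [-0.17  0.33 -0.42  0.   -0.82 -0.77]
3.1 [-0.06  0.33 -0.41  0.   -0.83 -1.38]
3.1 [ 0.01  0.39 -0.31  0.   -0.86 -2.  ]
-3.1 [ 0.85  0.49 -0.35 -0.   -0.74 -2.21]
-3.1 [ 0.85  0.33 -0.21  0.   -1.03 -2.21]
-3.1 [-0.17  0.33 -0.42  0.   -0.82 -0.77]
-3.1 [-0.06  0.33 -0.41  0.   -0.83 -1.38]
-3.1 [ 0.01  0.39 -0.31  0.   -0.86 -2.  ]
4.4167 [ 8.55176875e-01  3.70765614e-01 -2.54010719e-01  7.68692825e-05
 -9.45305631e-01  9.30026589e-01]
```

View pics/a.png

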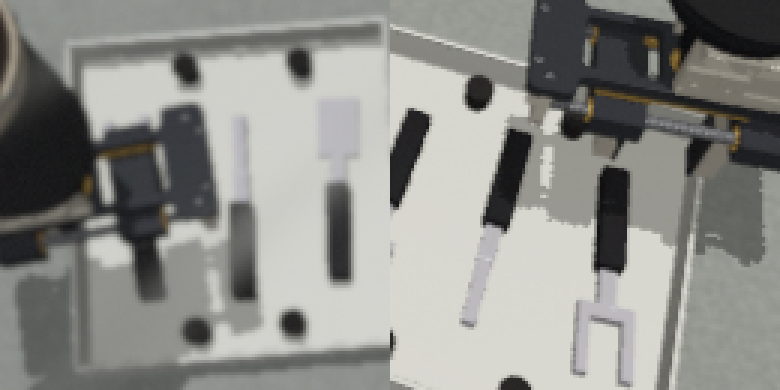

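The gripper sits over the fork handle at the same angle. Drift is clear of it, and the scene view shows the fingers straddling the handle. Now I grasp and lift.

```bash
python3 - <<'E'
from h import *
line_to([*F,8.5],120); print(current_contact_force())
move_gripper(10,40); print(current_width(),current_finger_force())
line_to([*F,160],120); pause(.3)
print(current_t(),current_width(),current_finger_force(),current_contact_force())
cv2.imwrite("pics/b.png",np.hstack([camera("top")[90:220,90:220],camera("scene")[150:310,300:460][:130,:130]])[:,:,::-1].repeat(3,0).repeat(3,1))
E
```

```text
[-0.43240585 -0.73521823 -0.27429429]
19.57356524292438 39.9967896938324
7.75 19.710318105928764 39.99432921409607 [ 0.26395791  0.81542169 -1.41577491]
```

View pics/b.png

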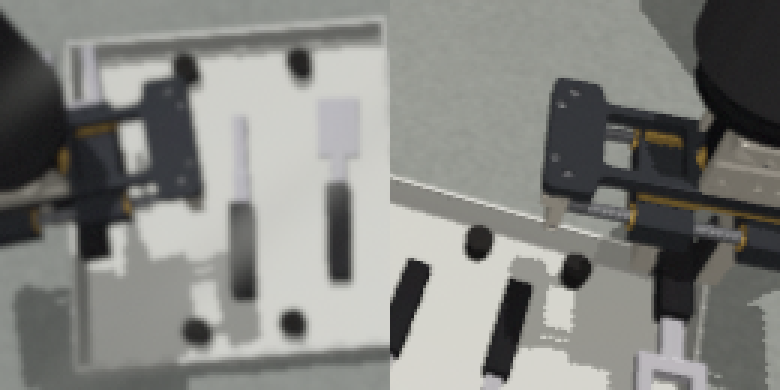

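The fork is gripped at its handle (finger width 19.7 mm) and lifted. The other tools are undisturbed. Now I move behind the pin.

```bash
python3 - <<'E'
from h import *
d=lambda a:np.array([np.cos(a),np.sin(a)])
a=tang(0); P=pin(0)-132*d(a)
move_ptp([*P,160],q(a)); line_to([*P,75.5],120)
print(current_t(),current_tcp_pos(),current_width(),current_contact_force(),current_joint_pos())
out=[]
for n in("top","scene"):
    im=camera(n); ov=im.copy()
    m=render(n,FORK[1:],*P,a,71); 
    ov=cv2.resize(im,None,fx=S,fy=S,interpolation=cv2.INTER_CUBIC)
    cs,_=cv2.findContours(m,cv2.RETR_LIST,cv2.CHAIN_APPROX_NONE); cv2.drawContours(ov,cs,-1,(255,0,0),1)
    for z in(53,92): cv2.circle(ov,tuple(int(v) for v in (proj(n,[*pin(0),z])+.5)*S),3,(0,255,0),-1)
    c=proj(n,[*pin(0),70])*S; y,x=int(c[1])-200,max(0,int(c[0])-200); out.append(ov[y:y+400,x:x+400])
cv2.imwrite("pics/c.png",np.hstack(out)[:,:,::-1])
E
```

```text
10.9667 [ 458.62210094 -307.53769579   76.05221501] 19.492405488114926 [ 0.44957087 -0.27851805 -0.70065011] [-2.35776806e-01  3.04957479e-01 -4.52704780e-01  3.48896669e-04
 -8.12297858e-01  2.44085087e+00]
```

View pics/c.png

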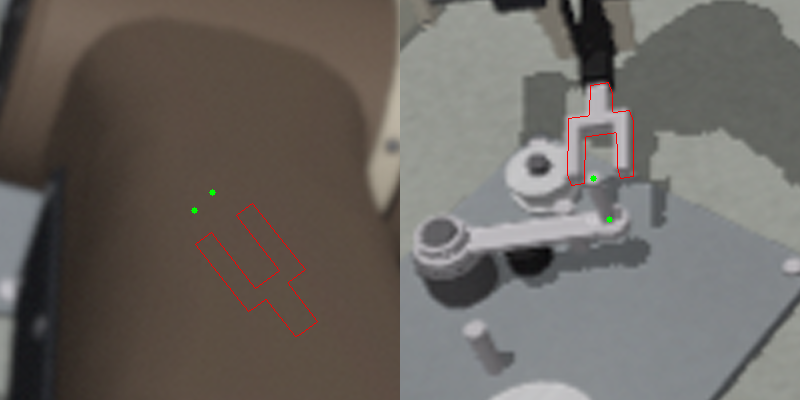

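The arm hides the view in top. In scene, the fork matches its predicted outline to about 1 px, and the pin's foot and top match the green dots. The notch faces the pin, so I enter and swing, watching the force.

```bash
python3 - <<'E'
from h import *
d=lambda a:np.array([np.cos(a),np.sin(a)])
for D in(110,95,84):
    line_to([*(pin(0)-D*d(tang(0))),75.5],80); f=current_contact_force(); print(D,np.round(f,1))
    if np.linalg.norm(f)>8: raise SystemExit
for th in np.r_[0:.95:.1]:
    line_to([*(pin(th)-80*d(tang(th))),75.5],60,q(tang(th))); f=current_contact_force(); print(round(th,2),np.round(f,1),round(current_t(),1))
    if np.linalg.norm(f)>12: break
cv2.imwrite("pics/d.png",cv2.resize(camera("scene")[110:310,40:240],None,fx=3,fy=3)[:,:,::-1])
E
```

```text
110 [-1.  -0.8 -1.6]
95 [ 0.5  1.  -1. ]
84 [-0.1 -0.8 -1.4]
0.0 [-0.2 -0.7 -1.2] 12.4
0.1 [-2.1 -0.9 -2.4] 12.7
0.2 [-1.6 -0.8 -1.2] 13.1
0.3 [-1.7 -1.6 -1.6] 13.5
0.4 [-1.4 -1.2 -2.2] 13.8
0.5 [-1.9 -0.4 -1.9] 14.2
0.6 [-3.  -0.6 -1.5] 14.6
0.7 [-2.9 -0.7 -1.1] 14.9
0.8 [-3.1 -0.4 -1.2] 15.3
0.9 [-2.9  0.6 -0.6] 15.7
```

View pics/d.png

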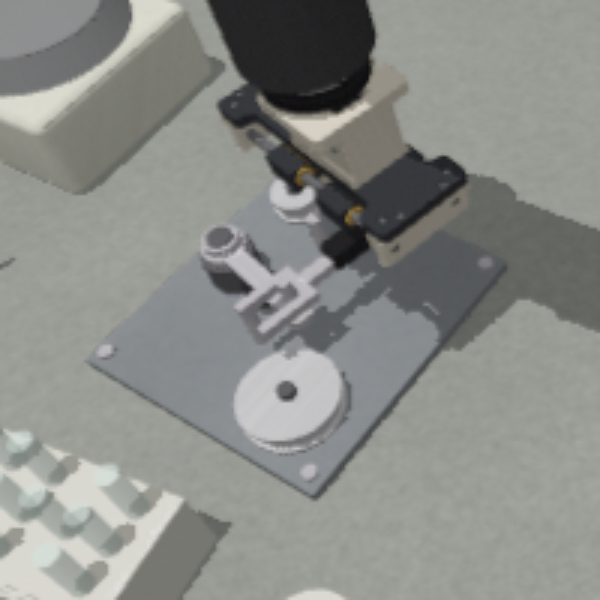

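The prongs straddle the pin and the arm has swung most of the way, its fork end at about (275,300). I step on to the stop.

```bash
python3 - <<'E'
from h import *
d=lambda a:np.array([np.cos(a),np.sin(a)])
def push(u):
    fs=[]
    for _ in range(4): pause(.05); fs.append(current_contact_force()[:2])
    return -np.mean(fs,0)@u
for e in np.r_[-10:12:1.5]:
    th=min(1.05,1.05+e/100); a=tang(th); P=pin(th)-(80-max(e,0))*d(a)
    line_to([*P,75.5],30,q(a)); f=push(d(a)); print(round(e,1),round(f,2),round(current_t(),1))
    if f>9: break
pause(.5); print(push(d(a)),current_width(),current_finger_force(),current_tcp_pos())
cv2.imwrite("pics/e.png",cv2.resize(camera("scene")[110:310,40:240],None,fx=3,fy=3)[:,:,::-1])
E
```

```text
-10.0 2.72 16.3
-8.5 3.19 16.7
-7.0 3.52 17.2
-5.5 3.07 17.6
-4.0 3.12 18.1
-2.5 2.83 18.5
-1.0 4.66 19.0
0.5 8.44 19.4
2.0 12.18 19.9
11.563920876868902 19.68574860091177 39.99530553817749 [ 590.40075871 -186.09996941   74.95841755]
```

View pics/e.png

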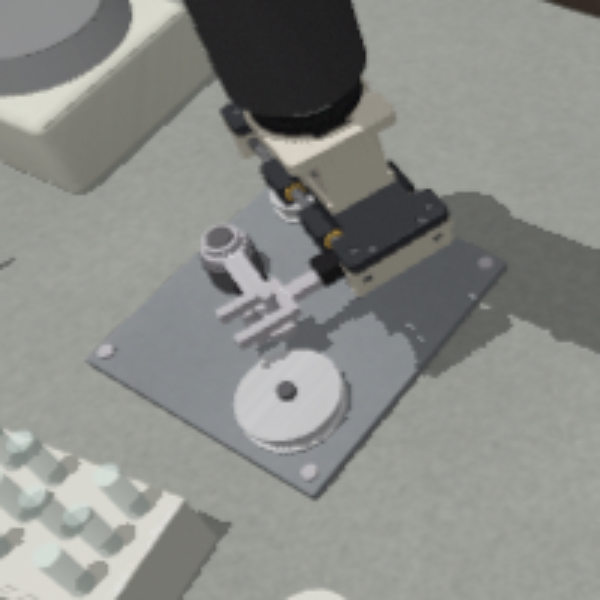

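The arm is at its stop: the push force rises from a steady 3 N to 12 N just where the stop is expected. The pin sits in the notch at about (262,305) in the crop.

```bash
python3 -c "
from plant import *
print(close_job())"
```

```text
the job is handed in; nothing more can be done
None
```

I handed the job in with the fork still gripped and holding the tensioner arm against its forward stop at about 12 N, with the pin in the notch; I saw nothing go wrong, but the verdict was not shown to me.

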